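# Put the packing tools back on their outline mats

### The job

Put the four packing tools away: lay the box cutter, the probe thermometer, the stapler and the label roll each on the mat that shows its own outline, squarely over the dark silhouette, the thermometer pointing the way the outline points. Leave the little pot of herbs standing where it is.

Things in the scene. Friction and masses are not known exactly. Their poses are not given: they have to be found in the camera images.
- box_cutter: Yellow box cutter with its blade in, lying flat: a straight slim bar 136 mm long, 21 mm wide, 11 mm high (13 at the thumb slide), 0.07 kg. Origin under the middle of its length; own y along its length. Grip across the bar at its middle, low down.
- probe_thermometer: Probe thermometer lying flat: red flat body 26 mm wide, 82 mm long, 14 mm high, with a thin straight metal probe (4 mm) at the other end. 179 mm long in all, 0.06 kg. Origin under the middle of its length; own y along its length, the red body from y = +7 to +89 mm, the probe's tip at y = -90 mm. Grip across the red body, about y = +40 mm.
- stapler: Blue bag stapler standing upright on its base, 128 mm long, base 30 mm wide, 51 mm high, 0.19 kg. Origin under the middle of its length; own y along its length, the back (hinge) at +y. Its arm is rigid here; at mid-length the arm is 18 mm wide from 26 to 51 mm above the base's underside: grip across it there from above.
- label_roll: Roll of cream labels on a brown card core, lying on its flat side: 68 mm across, 35 mm high, 0.11 kg. Origin at the centre of its underside. Grip across the diameter; its turn about the vertical does not matter. Its core is not open to the fingers.
- cutter_mat_spot (a point): Thin grey mat fixed to the table, 46 x 158 x 3 mm, with a dark flat bar 21 x 136 mm, the box cutter's outline (slimmer and a little longer than the stapler's). The point is the bar's centre, on the mat's top; its y axis runs along the bar. The cutter may lie either way round.
- thermometer_mat_spot (a point): Thin grey mat fixed to the table, 50 x 196 x 3 mm, with a dark flat silhouette of the probe thermometer (wide body, thin probe). The point lies on the mat's top, 40 mm from the silhouette's middle towards the body end, that is where the point y = +40 mm of the thermometer belongs. Its y axis runs along the silhouette, +y towards the body end.
- stapler_mat_spot (a point): Thin grey mat fixed to the table, 54 x 150 x 3 mm, with a dark flat bar 30 x 128 mm, the stapler's outline. The point is the bar's centre, on the mat's top; its y axis runs along the bar. The stapler may lie either way round.
- roll_mat_spot (a point): Thin round grey mat fixed to the table, 92 mm across, 3 mm thick, with a dark disc 68 mm across, the label roll's outline. The point is its centre, on the mat's top.
- crimp_press: Green hand press fixed at the left back of the table, not used, only to be kept clear of: base about 180 x 150 mm, a square column 0.30 m high whose centre lies 124 mm from the origin along own +x. The arm may start close to it: draw back from it towards the base before swinging to the tools. Nearer the robot stand a blue lidded box, 95 mm high, and at the left of the base a wooden drawer cabinet, 170 mm high.
- sauce_pot: Small loose steel pot with green herbs, 70 mm across, 36 mm high, standing among the tools. Origin at the centre of its underside. To be left where it stands.
Not all that is in view belongs to the job. Leave any pink look-alike of the part that bears roll_mat_spot alone.

How it is judged:
At the end, for the whole second after the job is handed in: All four tools lie at rest on their own mats, within 12 mm of the outline along each of its axes and, but for the label roll, in line with it within 0.2 rad, the thermometer with its body at the outline's wide end; all upright within 0.2 rad (x of box_cutter in the frame of cutter_mat_spot between -0.012 and 0.012 m and y of box_cutter in the frame of cutter_mat_spot between -0.012 and 0.012 m and angle between the y axis of box_cutter and the y axis of cutter_mat_spot, either way round below 0.2 rad and angle between each of box_cutter, probe_thermometer, stapler, label_roll's own z axis and vertical below 0.2 rad and height (world z) of each of box_cutter, probe_thermometer, stapler, label_roll below 0.012 m and linear speed of each of box_cutter, probe_thermometer, stapler, label_roll below 0.02 m/s and x of probe_thermometer in the frame of thermometer_mat_spot between -0.012 and 0.012 m and y of probe_thermometer in the frame of thermometer_mat_spot between -0.052 and -0.028 m and y of thermometer_mat_spot in the frame of probe_thermometer between 0.028 and 0.052 m and angle between the y axis of probe_thermometer and the y axis of thermometer_mat_spot, either way round below 0.2 rad and x of stapler in the frame of stapler_mat_spot between -0.012 and 0.012 m and y of stapler in the frame of stapler_mat_spot between -0.012 and 0.012 m and angle between the y axis of stapler and the y axis of stapler_mat_spot, either way round below 0.2 rad and x of label_roll in the frame of roll_mat_spot between -0.012 and 0.012 m and y of label_roll in the frame of roll_mat_spot between -0.012 and 0.012 m); the robot touches nothing.
It fails at once if the pot of herbs is shifted by more than 30 mm or tipped by more than 0.4 rad (distance of sauce_pot from where it was at the start of the episode above 0.03 m or angle between sauce_pot's own z axis and vertical above 0.4 rad).
It also fails if it takes over 104 s, if anything falls off the work surface, if the arm or the gripper's body presses on something with over 40 N, if the wrist force passes 120 N, or if a joint passes its speed limit or range.

### The arm

A 6-joint arm with a two-finger parallel gripper is mounted at the origin on the work surface; the furniture and walls round the work are solid. World frame = base frame: x ahead of the robot, y to its left, z up, the work surface at z = 0. Lengths are in m, angles in rad, forces in N, time in s.
With the tool pointing down it reaches from about 0.275 to 0.85 m from the base axis. Payload 5.2 kg.
Tool frame: the origin (TCP) lies on the centre line of the jaws, within the pads' length; the fingertips stand 25 mm ahead of it and the grasp point (between the pads) lies 6 mm ahead of it (finger_overhang is the z of the fingertips in the tool frame, in m); z points along the fingers, y is the direction in which the jaws open and shut (so a half turn about z gives the same grasp; the last joint's range is limited). The gripper opens to 85 mm and grips with 20 to 120 N. Pads are 22 mm wide; open, the fingers measure 114 mm over their backs; the gripper's body (76 mm by 85 mm) begins 54 mm behind the grasp point. The pads swing forward as they close: fully open they stand 13 mm farther back than shut.
Start: joints at [-1.513, 0.259, 1.535, -0, 1.348, -0.203], TCP at [0.142, -0.531, 0.256] pointing down, gripper open.
Joint ranges: [-3.14, 3.14], [-0.91, 2.08], [0.19, 2.58], [-1.22, 4.36], [0.22, 2.71], [-3.12, 3.12]. Speed limits (rad/s): [2.57, 2.57, 3.14, 3.14, 3.14, 3.14].

### API

Orientations are given as a unit quaternion [x, y, z, w].
In Python, from rig import observe, camera, camera_info, close_job, finger_overhang gives the robot as it stands.
- The arm moves only by the shell command python3 -m creep 'ROWS' [FORCE]. ROWS is JSON, a list of rows, each a list of 7 numbers: the shift along the world's x, y, z as a fraction of full scale, then the turn, a rotation vector about the world's x, y, z as a fraction of full scale, then the opening, from 0 (shut) to 1 (fully open). In form: [[dx, dy, dz, ax, ay, az, hand], ...]. A call has 1 to 12 rows; each row shifts and turns the commanded pose from where the row before left it; what a row does not reach is not made up. Full scale, the value 1, is 0.025 m for a shift and 0.1 rad for a turn. A row lasts 1/10 s, in which the tool goes at most 50 mm and 8.59 degrees, less where a joint would pass 70% of its speed; a pose out of reach is approached as far as the arm can. A call with a number of a shift or a turn outside -1 to 1 is refused whole. A call with a gripper value outside its range is refused whole. The fingers move at their own pace and stop on an object; FORCE is the grip in N (left out, the last holds). Time passes only in rows, so rows that do not move let the fingers close. It gives the time, the measured TCP pose, the force and the opening at its end, in the units of the state.
- observe(): the state, without advancing time (a new reading comes with each control period).
- camera(name): name is "side" or "top" or "wrist"; returns (picture, depth): 384x512x3 uint8, red, green, blue; 384x512 float32, m along the optical axis (not along the pixel's ray), 0 where there is no reading.
- camera_info(name): a dict with "fx", "fy", "cx", "cy" (pixels), "k1" (the pictures are not rectified: a ray, as slopes to the right and down, at radius r is drawn at 1 + k1 r^2 times it, then the intrinsics apply), "camera_from_world" (4x4, takes a point from world to camera coordinates). Camera axes: x right, y down, z forward; pixel columns grow to the right and rows downward; lengths in m; the calibration is good to about 2 mm. A picture is of the moment at which its call begins: read the wrist's pose just before it. camera_info takes no time and is no camera call; for the wrist camera it gives the pose at the moment of the call.
- close_job(): hands the job in, once; it reports no verdict.
The state is a dict: "t": time; "joints": joint angles; "dq": joint speeds; "tau": joint torques, N m; "tcp_pos": TCP position; "orientation": TCP orientation; "force": force on the tool from outside, world axes, zero at the start; "moment": the same for the moment, N m; "width": finger opening in m.
Only numpy, scipy, OpenCV 4.12 (cv2) and the standard library are available. Lean on these libraries where they do the work, as an engineer would, in place of code of your own. Each camera call takes 0.05 s, during which the arm holds its last target.

## Working session

There is one attempt and no reset: what is moved stays moved. The work goes in short steps, Python scripts to look and compute and a shell command to move; the robot and the scene stay as the last step left them, time stands still between calls to the robot, and variables do not carry over. Pictures are saved under pics/ and viewed, and the job is handed in when it is done.

```bash
ls; mkdir -p pics
python3 - <<'E'
from rig import *
import cv2,json
s=observe();print(s)
print(finger_overhang)
for n in ("top","side"):
    p,d=camera(n);cv2.imwrite(f"pics/{n}0.png",p[:,:,::-1]);i=camera_info(n);print(n,i)
    import numpy as np;np.save(f"pics/{n}0.npy",d)
E
```

```text
pics
{'t': 0.0, 'joints': array([-1.51282041e+00,  2.59305242e-01,  1.53607400e+00,  1.40951250e-05,
        1.34798758e+00, -2.02821576e-01]), 'dq': array([ 0.00116748, -0.00071455,  0.00156184,  0.00059612,  0.00046291,
       -0.00061612]), 'tau': array([-7.97338853e-04, -4.46024358e+01, -2.90574306e+01, -2.84067009e-04,
        1.15102818e-02, -5.85912812e-07]), 'tcp_pos': array([ 0.14180577, -0.53091413,  0.25549861]), 'orientation': array([ 9.91509937e-01,  1.30027913e-01,  7.10428325e-05, -8.84259891e-04]), 'force': array([0.34483654, 0.85025203, 1.03735979]), 'moment': array([-0.05083662,  0.02534868, -0.01057244]), 'width': 0.08535161266959038}
0.025
top {'fx': 461.85909930468216, 'fy': 461.85909930468216, 'cx': 253.13354991510295, 'cy': 192.87627057166796, 'k1': -0.023571538838500272, 'camera_from_world': array([[-0.01112057, -0.99993665,  0.00173899,  0.03661322],
       [-0.99792442,  0.01098785, -0.06345168,  0.56703409],
       [ 0.06342855, -0.002441  , -0.9979834 ,  1.66541584],
       [ 0.        ,  0.        ,  0.        ,  1.        ]])}
side {'fx': 363.01278656342464, 'fy': 363.01278656342464, 'cx': 262.10814538352685, 'cy': 191.31770650943028, 'k1': -0.021699729859226764, 'camera_from_world': array([[ 0.99962611,  0.02218037,  0.01598991, -0.53693191],
       [ 0.02637666, -0.62811926, -0.7776699 ,  0.02858142],
       [-0.00720543,  0.77780089, -0.62846945,  1.21431046],
       [ 0.        ,  0.        ,  0.        ,  1.        ]])}
```

Run:
```python
import cv2
for n in ("top","side"):
    p=cv2.imread(f"pics/{n}0.png");cv2.imwrite(f"pics/{n}0b.png",cv2.resize(p,(800,600),interpolation=cv2.INTER_CUBIC))
```

```text
(no output)
```

View pics/top0b.png

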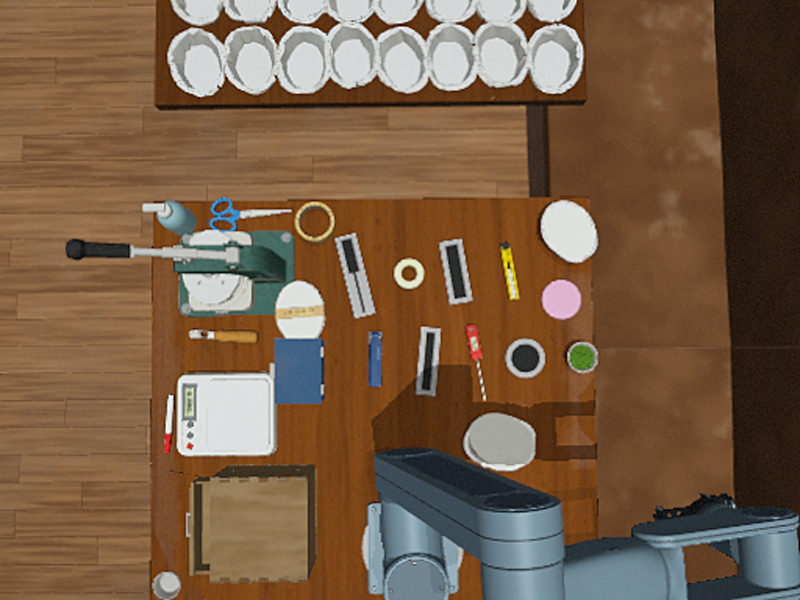

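View pics/side0b.png

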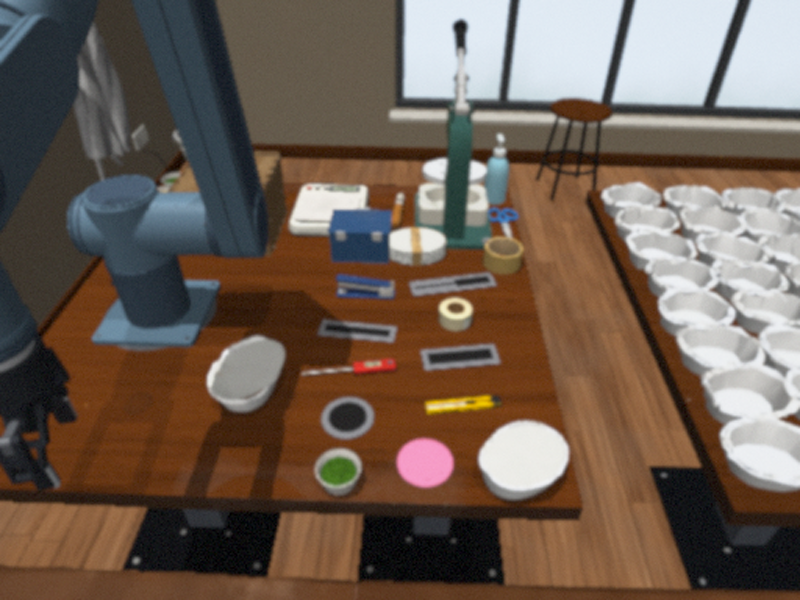

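The top view (800x600) shows, left to right: thermometer mat (354,275), stapler (375,359), label roll (408,274), two bar mats (456,271) and (428,361), thermometer (476,360), cutter (510,271), round dark-disc mat (525,357), pink decoy (561,299) and pot (582,357). I'll enlarge it to measure.

Run:
```python
import cv2
p=cv2.imread("pics/top0.png")
a=p[140:265,205:305];b=p[140:265,280:390]
cv2.imwrite("pics/ca.png",cv2.resize(a,None,fx=4.8,fy=4.8,interpolation=cv2.INTER_CUBIC))
cv2.imwrite("pics/cb.png",cv2.resize(b,None,fx=4.8,fy=4.8,interpolation=cv2.INTER_CUBIC))
```

```text
(no output)
```

View pics/ca.png

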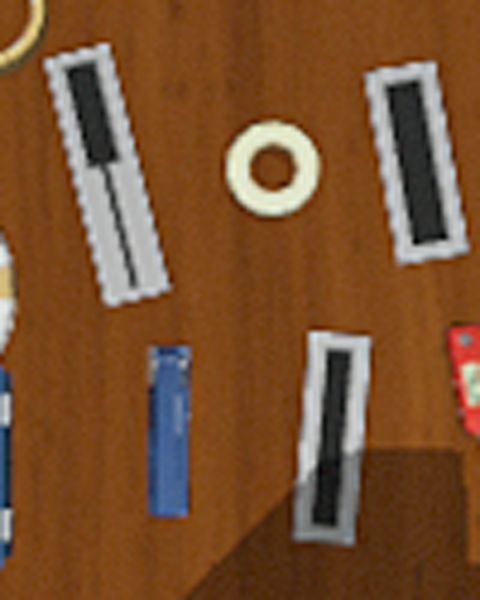

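View pics/cb.png

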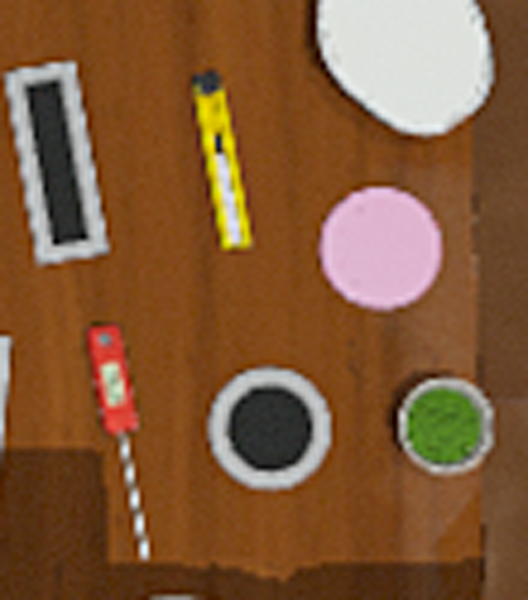

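```bash
cat > h.py <<'E'
import numpy as np,cv2
from rig import camera_info
def pix2w(u,v,z,info):
    i=info;K=np.array([[i['fx'],0,i['cx']],[0,i['fy'],i['cy']],[0,0,1]])
    x=(u-i['cx'])/i['fx'];y=(v-i['cy'])/i['fy'];rd=np.hypot(x,y);r=rd
    for _ in range(20): r=rd/(1+i['k1']*r*r)
    f=r/rd if rd>0 else 1
    T=i['camera_from_world'];R=T[:3,:3];t=T[:3,3];c=-R.T@t
    d=R.T@np.array([x*f,y*f,1]);s=(z-c[2])/d[2];return c+s*d
def w2pix(P,i):
    p=i['camera_from_world']@np.r_[P,1];x,y=p[0]/p[2],p[1]/p[2];f=1+i['k1']*(x*x+y*y)
    return i['cx']+i['fx']*x*f,i['cy']+i['fy']*y*f
E
python3 - <<'E'
from h import *
i=camera_info('top')
A=(205,140);B=(280,140)
def W(c,pts,z): return np.array([pix2w((u+.5)/4.8-.5+c[0],(v+.5)/4.8-.5+c[1],z,i)[:2] for u,v in pts])
def rect(n,c,pts,z):
    w=W(c,pts,z);a=w[:2].mean(0);b=w[2:].mean(0);d=a-b
    print(n,'c',w.mean(0).round(4),'len',np.linalg.norm(d).round(4),'wid',np.linalg.norm(w[0]-w[1]).round(4),'ang of +y(top end)',np.arctan2(d[1],d[0]).round(3))
rect('thmat',A,[(44,60),(106,43),(171,290),(108,306)],.003)
rect('matR',A,[(366,73),(434,61),(469,250),(398,265)],.003)
rect('matL',A,[(310,331),(371,337),(354,545),(294,539)],.003)
rect('stapler',A,[(148,347),(189,347),(187,516),(149,516)],.048)
rect('cutter',B,[(195,74),(217,71),(251,246),(223,250)],.011)
rect('thbody',B,[(88,328),(119,325),(137,428),(107,434)],.014)
rect('thwhole',B,[(88,328),(119,325),(148,558),(143,558)],.01)
for n,c,p,z in [('roll',A,(273,169),.035),('rmat',B,(270,428),.003),('pot',B,(446,425),.036),('bowl',B,(185,590),.0)]: print(n,W(c,[p],z))
E
```

```text
thmat c [0.6321 0.1262] len 0.1967 wid 0.0495 ang of +y(top end) 0.247
matR c [ 0.639  -0.1117] len 0.1492 wid 0.0533 ang of +y(top end) 0.157
matL c [ 0.4285 -0.0439] len 0.1587 wid 0.0469 ang of +y(top end) -0.093
stapler c [0.4354 0.0799] len 0.1251 wid 0.0305 ang of +y(top end) -0.012
cutter c [ 0.6383 -0.2372] len 0.1368 wid 0.0171 ang of +y(top end) 0.153
thbody c [ 0.4722 -0.1506] len 0.0803 wid 0.0237 ang of +y(top end) 0.158
thwhole c [ 0.4241 -0.1591] len 0.178 wid 0.0238 ang of +y(top end) 0.162
roll [[ 6.31457387e-01 -5.35457854e-04]]
rmat [[ 0.4332573  -0.27127584]]
pot [[ 0.43445267 -0.39750363]]
bowl [[ 0.31099746 -0.20437135]]
```

Sizes settle it: the right bar mat is 149x53 mm, so it is the stapler's. The left one is 159x47 mm, so it is the cutter's. The round mat with the dark disc is the roll's, and the pink one is the decoy. I'll start with the cutter.

```bash
python3 -m creep '[[1,0.6,0,0,0,-0.1,0.6],[1,0.6,0,0,0,-0.1,0.6],[1,0.6,0,0,0,-0.1,0.6],[1,0.6,0,0,0,-0.1,0.6],[1,0.6,0,0,0,-0.1,0.6],[1,0.6,0,0,0,-0.1,0.6],[1,0.6,0,0,0,-0.1,0.6],[1,0.6,0,0,0,-0.1,0.6],[1,0.6,0,0,0,-0.1,0.6],[1,0.6,0,0,0,-0.1,0.6],[1,0.6,0,0,0,-0.1,0.6],[0,0,0,0,0,0,0.6]]' 40; python3 -m creep '[[1,0.6,0,0,0,0,0.6],[1,0.6,0,0,0,0,0.6],[1,0.6,0,0,0,0,0.6],[1,0.6,0,0,0,0,0.6],[1,0.6,0,0,0,0,0.6],[1,0.6,0,0,0,0,0.6],[1,0.6,0,0,0,0,0.6],[1,0.6,0,0,0,0,0.6],[0.85,0.3,0,0,0,0,0.6],[0,0,0,0,0,0,0.6],[0,0,0,0,0,0,0.6]]'
```

```text
t: 1.3
tcp_pos: [0.4191, -0.3642, 0.2558]
orientation: [0.997, 0.077, 0.0, -0.001]
force: [-0.2, -0.1, -0.2]
width: 0.0511
t: 2.4
tcp_pos: [0.6376, -0.2392, 0.2554]
orientation: [0.997, 0.076, -0.001, -0.0]
force: [0.4, -0.1, 0.2]
width: 0.0509
```

```bash
cat > wl.py <<'E'
import sys,cv2
from rig import *
from h import *
n=sys.argv[1];i=camera_info('wrist');p,d=camera('wrist');s=observe()
cv2.imwrite(f'pics/{n}.png',p[:,:,::-1])
np.save(f'pics/{n}.npy',i,allow_pickle=True)
print(s['t'],s['tcp_pos'].round(4))
E
python3 wl.py w1
```

```text
2.45 [ 0.6372 -0.2395  0.2557]
```

View pics/w1.png

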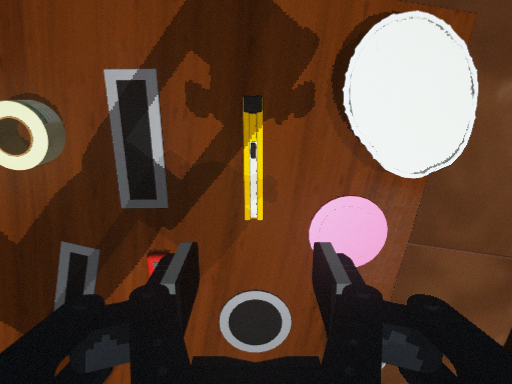

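The cutter's ends are at (253,96) and (254,220) px, nearly in line with the tool.

Run:
```python
from h import *
i=np.load('pics/w1.npy',allow_pickle=True).item()
q=lambda u,v,z:pix2w(u,v,z,i)[:2]
a=(q(243,96,.011)+q(263,96,.011))/2;b=(q(244,220,.011)+q(263,219,.011))/2
print((a+b)/2,np.linalg.norm(a-b),np.arctan2(*(a-b)[::-1]))
m=[q(*c,.003) for c in((105,70),(157,70),(168,207),(121,208))]
print('stmat',sum(m)/4); e=m[0]+m[1]-m[2]-m[3];print(np.arctan2(e[1],e[0]))
print('rmat',q(256,322,.003),'roll',q(19,135,.035))
```

```text
[ 0.63963697 -0.23756059] 0.13334149950065735 0.15455384535246425
stmat [ 0.63901402 -0.11251384]
0.15255727577392833
rmat [ 0.43472945 -0.2721114 ] roll [ 0.63498252 -0.00764089]
```

```bash
python3 -m creep '[[0.06,0.08,-1,0,0,0,0.5],[0,0,-1,0,0,0,0.5],[0,0,-1,0,0,0,0.5],[0,0,-1,0,0,0,0.5],[0,0,-1,0,0,0,0.5],[0,0,-1,0,0,0,0.5],[0,0,-1,0,0,0,0.5],[0,0,-1,0,0,0,0.5],[0,0,-0.6,0,0,0,0.5],[0,0,-0.2,0,0,0,0.5],[0,0,0,0,0,0,0.5],[0,0,0,0,0,0,0.5]]' 40
```

```text
t: 3.65
tcp_pos: [0.6402, -0.2376, 0.0377]
orientation: [0.997, 0.075, 0.001, 0.001]
force: [-0.0, 0.0, -0.7]
width: 0.0423
```

```bash
python3 -m creep '[[0,0,-0.3,0,0,0,0.5],[0,0,0,0,0,0,0.4],[0,0,0,0,0,0,0],[0,0,0,0,0,0,0],[0,0,0,0,0,0,0],[0,0,0,0,0,0,0],[0,0,0,0,0,0,0],[0,0,0,0,0,0,0]]' 40
```

```text
t: 4.45
tcp_pos: [0.6398, -0.2369, 0.0292]
orientation: [0.997, 0.075, 0.0, 0.0]
force: [-0.2, 0.6, 3.8]
width: 0.0197
```

```bash
python3 -m creep '[[0,0,0.5,0,0,0,0],[0,0,1,0,0,0,0],[0,0,1,0,0,0,0],[0,0,1,0,0,0,0],[0,0,0.5,0,0,0,0],[0,0,0,0,0,0,0]]'; python3 -m creep '[[-0.6,0.6,0,0,0,-0.25,0],[-0.94,0.86,0,0,0,-0.25,0],[-0.94,0.86,0,0,0,-0.25,0],[-0.94,0.86,0,0,0,-0.25,0],[-0.94,0.86,0,0,0,-0.25,0],[-0.94,0.86,0,0,0,-0.25,0],[-0.94,0.86,0,0,0,-0.25,0],[-0.94,0.86,0,0,0,-0.25,0],[-0.94,0.86,0,0,0,-0.25,0],[-0.3,0.26,0,0,0,-0.22,0],[0,0,0,0,0,0,0],[0,0,0,0,0,0,0]]'; python3 wl.py w2
```

```text
t: 5.05
tcp_pos: [0.6407, -0.2375, 0.1315]
orientation: [0.997, 0.075, 0.002, 0.001]
force: [0.5, -0.3, -1.6]
width: 0.0192
t: 6.25
tcp_pos: [0.4293, -0.0436, 0.1284]
orientation: [0.999, -0.048, -0.0, 0.0]
force: [0.6, 0.0, -0.9]
width: 0.0195
6.3 [ 0.4297 -0.0439  0.1285]
```

View pics/w2.png

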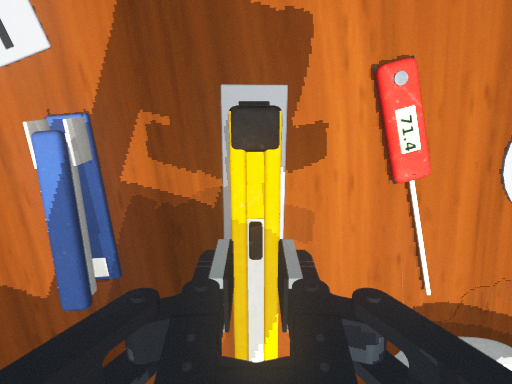

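The cutter is held in line over its mat. Next I'll lower it.

```bash
python3 -m creep '[[-0.03,0,-1,0,0,0,0],[0,0,-1,0,0,0,0],[0,0,-1,0,0,0,0],[0,0,-0.5,0,0,0,0],[0,0,-0.2,0,0,0,0],[0,0,-0.1,0,0,0,0],[0,0,0,0,0,0,0],[0,0,0,0,0,0,0]]'
```

```text
t: 7.1
tcp_pos: [0.429, -0.0438, 0.0344]
orientation: [0.999, -0.048, 0.001, 0.0]
force: [-0.8, -0.2, -1.8]
width: 0.0197
```

```bash
python3 -m creep '[[0,0,-0.08,0,0,0,0],[0,0,0,0,0,0,0],[0,0,0,0,0,0,0.3],[0,0,0,0,0,0,0.45],[0,0,0,0,0,0,0.45],[0,0,0.3,0,0,0,0.45],[0,0,1,0,0,0,0.5],[0,0,1,0,0,0,0.5],[0,0,1,0,0,0,0.5],[0,0,1,0,0,0,0.5],[0,0,0,0,0,0,0.5]]'; python3 wl.py w3
```

```text
t: 8.2
tcp_pos: [0.4305, -0.0441, 0.1428]
orientation: [0.999, -0.048, 0.003, 0.001]
force: [-0.4, -0.5, -0.5]
width: 0.0424
8.25 [ 0.4295 -0.0438  0.1412]
```

View pics/w3.png

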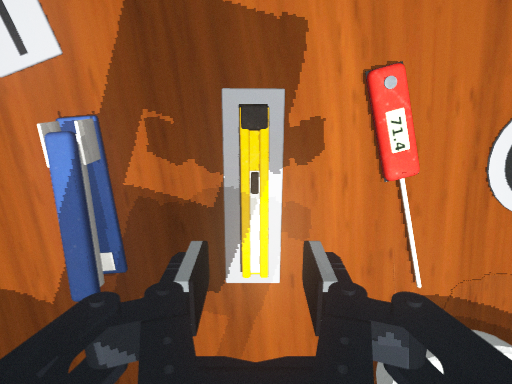

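Run:
```python
from h import *
i=np.load('pics/w3.npy',allow_pickle=True).item()
q=lambda u,v,z:pix2w(u,v,z,i)[:2]
a=(q(240,104,.014)+q(267.5,104,.014))/2;b=(q(242,277,.014)+q(268.5,277,.014))/2
print('cutter',(a+b)/2,np.linalg.norm(a-b),np.arctan2(*(a-b)[::-1]))
m=[q(*c,.003) for c in((222,89),(284.5,89),(281,283),(227,283))]
print('mat',sum(m)/4,np.linalg.norm(m[1]-m[2]));e=m[0]+m[1]-m[2]-m[3];print(np.arctan2(e[1],e[0]))
t=[q(*c,.014) for c in((368,71),(402,63),(418,174),(385,182))]
print('body',sum(t)/4,'tip',q(419,286,.007));e=t[0]+t[1]-t[2]-t[3];print(np.arctan2(e[1],e[0]))
```

```text
cutter [ 0.42936023 -0.04452748] 0.13430036129871564 -0.0873313942214865
mat [ 0.42854689 -0.04375568] 0.15638345298702275
-0.09265785272038486
body [ 0.47259787 -0.14727616] tip [ 0.33706408 -0.173265  ]
0.16265217644384092
```

The cutter is within about 1 mm of its outline. Next is the thermometer.

```bash
python3 -m creep '[[0.28,-0.85,0,0,0,0.51,0.55],[0.28,-0.85,0,0,0,0.51,0.55],[0.28,-0.85,0,0,0,0.51,0.55],[0.28,-0.85,0,0,0,0.51,0.55],[0.28,-0.85,0,0,0,0.52,0.55],[0,0,0,0,0,0,0.55],[0,0,-1,0,0,0,0.55],[0,0,-1,0,0,0,0.55],[0,0,-1,0,0,0,0.55],[0,0,-0.9,0,0,0,0.55],[0,0,0,0,0,0,0.55],[0,0,0,0,0,0,0.55]]'
```

```text
t: 9.45
tcp_pos: [0.4626, -0.1488, 0.0414]
orientation: [0.997, 0.08, -0.001, -0.001]
force: [-0.1, -0.5, 0.7]
width: 0.0472
```

```bash
python3 -m creep '[[0.06,-0.06,-0.3,0,0,0,0.5],[0,0,-0.2,0,0,0,0.4],[0,0,0,0,0,0,0.3],[0,0,0,0,0,0,0],[0,0,0,0,0,0,0],[0,0,0,0,0,0,0],[0,0,0,0,0,0,0],[0,0,0,0,0,0,0]]' 40; python3 -m creep '[[0,0,0.5,0,0,0,0],[0,0,1,0,0,0,0],[0,0,1,0,0,0,0],[0,0,1,0,0,0,0],[0,0,0.6,0,0,0,0],[0,0,0,0,0,0,0],[0,0,0,0,0,0,0]]'; python3 wl.py w4
```

```text
t: 10.25
tcp_pos: [0.4649, -0.1512, 0.0294]
orientation: [0.997, 0.08, 0.0, 0.0]
force: [-0.3, -0.7, -0.6]
width: 0.0247
t: 10.95
tcp_pos: [0.4647, -0.1511, 0.1316]
orientation: [0.997, 0.08, 0.0, 0.0]
force: [-0.1, 0.4, -1.1]
width: 0.0247
11.0 [ 0.4643 -0.1508  0.131 ]
```

View pics/w4.png

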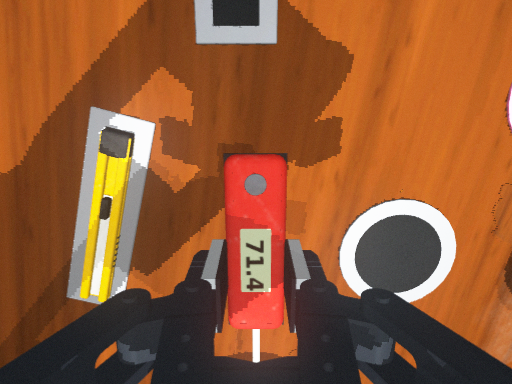

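Run:
```python
from h import *
i=np.load('pics/w4.npy',allow_pickle=True).item()
q=lambda u,v,z:pix2w(u,v,z,i)[:2]
a=q(255.5,155,.116);b=q(257,327,.116);print(a,b,np.linalg.norm(a-b))
d=(a-b)/np.linalg.norm(a-b);t=np.array([.4646,-.1510])
print('TCP along from body end',(a-t)@d,'ang',np.arctan2(d[1],d[0]))
```

```text
[ 0.51335275 -0.14402558] [ 0.43568118 -0.15732516] 0.07880198283842244
TCP along from body end 0.04923048844713839 ang 0.1695838315128298
```

```bash
python3 -m creep '[[0.69,0.96,0,0,0,0.07,0],[0.69,0.96,0,0,0,0.07,0],[0.69,0.96,0,0,0,0.07,0],[0.69,0.96,0,0,0,0.07,0],[0.69,0.96,0,0,0,0.07,0],[0.69,0.96,0,0,0,0.07,0],[0.69,0.96,0,0,0,0.07,0],[0.69,0.96,0,0,0,0.07,0],[0.69,0.96,0,0,0,0.08,0],[0.69,0.96,0,0,0,0.08,0],[0.69,0.96,0,0,0,0.08,0],[0.69,0.96,0,0,0,0.08,0]]'; python3 -m creep '[[0,0,0,0,0,0,0],[0,0,0,0,0,0,0],[0,0,0,0,0,0,0]]';python3 wl.py w5
```

```text
t: 12.2
tcp_pos: [0.6715, 0.1378, 0.1295]
orientation: [0.992, 0.124, -0.002, -0.0]
force: [1.0, -0.8, -0.2]
width: 0.0249
t: 12.5
tcp_pos: [0.6708, 0.1361, 0.1304]
orientation: [0.992, 0.123, -0.001, 0.0]
force: [-0.3, -0.3, 0.0]
width: 0.0248
12.55 [0.6709 0.1359 0.1309]
```

View pics/w5.png

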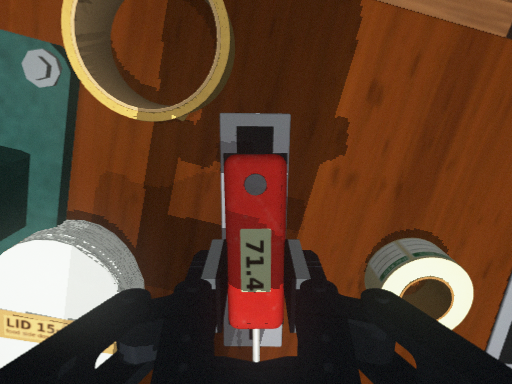

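It is lined up over the outline, so I'll lower and release.

```bash
python3 -m creep '[[0,0,-1,0,0,0,0],[0,0,-1,0,0,0,0],[0,0,-1,0,0,0,0],[0,0,-0.6,0,0,0,0],[0,0,-0.2,0,0,0,0],[0,0,-0.1,0,0,0,0],[0,0,0,0,0,0,0],[0,0,0,0,0,0,0]]'
```

```text
t: 13.35
tcp_pos: [0.6727, 0.1368, 0.0357]
orientation: [0.992, 0.124, 0.001, 0.0]
force: [-0.1, 0.1, -0.6]
width: 0.0248
```

```bash
python3 -m creep '[[0,0,-0.1,0,0,0,0],[0,0,0,0,0,0,0],[0,0,0,0,0,0,0.35],[0,0,0,0,0,0,0.5],[0,0,0,0,0,0,0.5],[0,0,0.3,0,0,0,0.5],[0,0,1,0,0,0,0.5],[0,0,1,0,0,0,0.5],[0,0,1,0,0,0,0.5],[0,0,1,0,0,0,0.5],[0,0,0,0,0,0,0.5]]'; python3 wl.py w6
```

```text
t: 14.45
tcp_pos: [0.6744, 0.137, 0.1446]
orientation: [0.992, 0.124, 0.004, 0.0]
force: [0.4, -0.2, 0.4]
width: 0.0426
14.5 [0.6733 0.1369 0.1423]
```

View pics/w6.png

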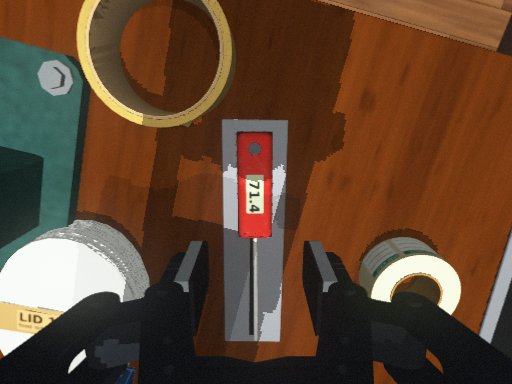

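Run:
```python
from h import *
i=np.load('pics/w6.npy',allow_pickle=True).item()
q=lambda u,v,z:pix2w(u,v,z,i)[:2]
a=q(254,132,.017);b=q(252,334,.010);print('th',(a+b)/2,np.linalg.norm(a-b),np.arctan2(*(a-b)[::-1]))
m=[q(*c,.003) for c in((222,120),(288,120),(281,341),(225,341))];c=sum(m)/4
e=m[0]+m[1]-m[2]-m[3];print('mat',c,np.arctan2(e[1],e[0]))
for p in ((359,292),(461,292),(412,254)):print(q(*p,.035))
```

```text
th [0.63557127 0.12796437] 0.1735581060780852 0.2378244979104391
mat [0.63310144 0.12653092] 0.23940266252130837
[0.62594523 0.04333861]
[ 0.64474155 -0.0308623 ]
[0.66500215 0.01626669]
```

```bash
python3 -m creep '[[-0.28,-0.92,0.4,0,0,-0.41,1],[-0.28,-0.92,0.4,0,0,-0.41,1],[-0.28,-0.92,0.4,0,0,-0.41,1],[-0.28,-0.92,0.4,0,0,-0.41,1],[-0.28,-0.92,0.4,0,0,-0.41,1],[-0.28,-0.9,0.4,0,0,-0.41,1],[0,0,0,0,0,0,1],[0,0,0,0,0,0,1],[0,0,0,0,0,0,1]]'; python3 wl.py w7
```

```text
t: 15.4
tcp_pos: [0.6295, 0.0002, 0.1982]
orientation: [1.0, 0.001, -0.001, -0.0]
force: [-0.2, -0.1, 0.1]
width: 0.0856
15.45 [6.295e-01 4.000e-04 1.982e-01]
```

View pics/w7.png

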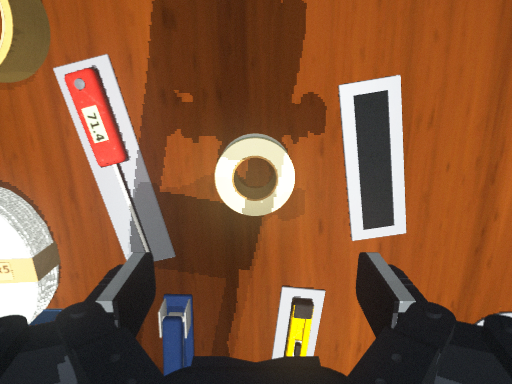

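Run:
```python
from h import *
i=np.load('pics/w7.npy',allow_pickle=True).item()
q=lambda u,v,z:pix2w(u,v,z,i)[:2]
print(q(215,176,.035),q(295,176,.035),q(255,138,.035),q(255,216,.035))
```

```text
[0.63477938 0.03321409] [ 0.63502244 -0.03383683] [ 6.66575718e-01 -2.03895806e-04] [ 5.99252656e-01 -4.31670928e-04]
```

```bash
python3 -m creep '[[0.14,-0.02,-1,0,0,0,1],[0,0,-1,0,0,0,1],[0,0,-1,0,0,0,1],[0,0,-1,0,0,0,1],[0,0,-1,0,0,0,1],[0,0,-1,0,0,0,1],[0,0,-0.5,0,0,0,1],[0,0,-0.2,0,0,0,1],[0,0,0,0,0,0,1],[0,0,0,0,0,0,1]]'; python3 -m creep '[[0,0,0,0,0,0,0.8],[0,0,0,0,0,0,0.6],[0,0,0,0,0,0,0.5],[0,0,0,0,0,0,0.5],[0,0,0,0,0,0,0.5],[0,0,0,0,0,0,0.5]]' 40
```

```text
t: 16.45
tcp_pos: [0.6342, -0.0011, 0.0328]
orientation: [1.0, 0.001, 0.001, 0.0]
force: [-0.0, -0.4, -0.7]
width: 0.0857
t: 17.05
tcp_pos: [0.6343, -0.0012, 0.0335]
orientation: [1.0, 0.001, 0.001, 0.0]
force: [-1.2, 1.0, 6.2]
width: 0.0656
```

```bash
python3 -m creep '[[0,0,0,0,0,0,0],[0,0,0.5,0,0,0,0],[0,0,1,0,0,0,0],[0,0,1,0,0,0,0],[0,0,1,0,0,0,0],[0,0,0.6,0,0,0,0],[0,0,0,0,0,0,0]]'; python3 -m creep '[[-0.4,-0.5,0,0,0,0,0],[-0.69,-0.94,0,0,0,0,0],[-0.69,-0.94,0,0,0,0,0],[-0.69,-0.94,0,0,0,0,0],[-0.69,-0.94,0,0,0,0,0],[-0.69,-0.94,0,0,0,0,0],[-0.69,-0.94,0,0,0,0,0],[-0.69,-0.94,0,0,0,0,0],[-0.69,-0.94,0,0,0,0,0],[-0.69,-0.94,0,0,0,0,0],[-0.69,-0.94,0,0,0,0,0],[-0.69,-0.94,0,0,0,0,0]]';python3 -m creep '[[0,0,0,0,0,0,0],[0,0,0,0,0,0,0],[0,0,0,0,0,0,0]]';python3 wl.py w8
```

```text
t: 17.75
tcp_pos: [0.635, -0.0015, 0.1379]
orientation: [1.0, 0.001, 0.003, 0.001]
force: [-0.2, -0.8, -0.9]
width: 0.0658
t: 18.95
tcp_pos: [0.4312, -0.2725, 0.133]
orientation: [1.0, 0.001, -0.001, -0.001]
force: [0.3, -0.9, -1.4]
width: 0.0657
t: 19.25
tcp_pos: [0.4331, -0.2714, 0.1337]
orientation: [1.0, 0.001, -0.001, -0.001]
force: [0.6, 0.7, -0.5]
width: 0.0654
19.3 [ 0.4335 -0.2713  0.1338]
```

View pics/w8.png

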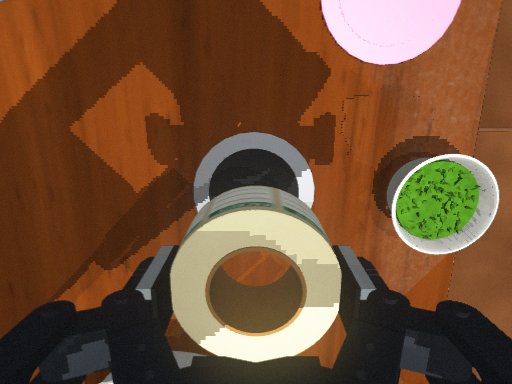

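Run:
```python
from h import *
i=np.load('pics/w8.npy',allow_pickle=True).item()
q=lambda u,v,z:pix2w(u,v,z,i)[:2]
a=[q(*p,.1355) for p in((171,284),(341,284),(256,209),(256,359))];print(np.round(a,4))
a=[q(*p,.003) for p in((194,188),(315,188),(254,132))];print(np.round(a,4))
```

```text
[[ 0.4361 -0.2402]
 [ 0.4363 -0.3045]
 [ 0.4662 -0.2723]
 [ 0.4017 -0.2725]]
[[ 0.4372 -0.2261]
 [ 0.4374 -0.3167]
 [ 0.4788 -0.271 ]]
```

```bash
python3 -m creep '[[-0.02,0.02,-1,0,0,0,0],[0,0,-1,0,0,0,0],[0,0,-1,0,0,0,0],[0,0,-0.6,0,0,0,0],[0,0,-0.2,0,0,0,0],[0,0,0,0,0,0,0],[0,0,0,0,0,0,0]]'
```

```text
t: 20.0
tcp_pos: [0.4338, -0.2717, 0.04]
orientation: [1.0, 0.001, 0.0, 0.0]
force: [0.4, -0.3, -1.2]
width: 0.0655
```

```bash
python3 -m creep '[[0,0,-0.12,0,0,0,0],[0,0,0,0,0,0,0],[0,0,0,0,0,0,0.9],[0,0,0,0,0,0,1],[0,0,0,0,0,0,1],[0,0,0,0,0,0,1],[0,0,0.3,0,0,0,1],[0,0,1,0,0,0,1],[0,0,1,0,0,0,1],[0,0,1,0,0,0,1],[0,0,1,0,0,0,1],[0,0,0,0,0,0,1]]'; python3 wl.py w9
```

```text
t: 21.2
tcp_pos: [0.4348, -0.2732, 0.1478]
orientation: [1.0, 0.001, 0.003, 0.003]
force: [0.8, -0.9, 0.3]
width: 0.0853
21.25 [ 0.434  -0.2725  0.1459]
```

View pics/w9.png

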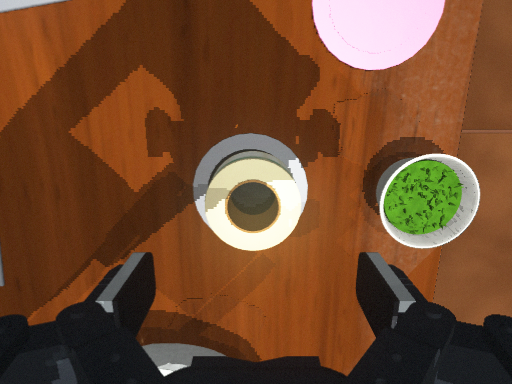

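Run:
```python
from h import *
i=np.load('pics/w9.npy',allow_pickle=True).item()
q=lambda u,v,z:pix2w(u,v,z,i)[:2]
a=[q(*p,.038) for p in((204,203),(307,203),(256,156),(256,250))];print(np.round(a,4))
a=[q(*p,.003) for p in((194,188),(308,188),(251,134))];print(np.round(a,4))
```

```text
[[ 0.4346 -0.2391]
 [ 0.4347 -0.3106]
 [ 0.4675 -0.275 ]
 [ 0.399  -0.2753]]
[[ 0.4359 -0.2264]
 [ 0.436  -0.3166]
 [ 0.4783 -0.2715]]
```

The roll is within about 3 mm of its outline and the pot is untouched. Last is the stapler.

```bash
python3 -m creep '[[0,0.5,0.5,0,0,0,0.6],[0,0.98,0.4,0,0,0,0.6],[0,0.98,0.4,0,0,0,0.6],[0,0.98,0.4,0,0,0,0.6],[0,0.98,0.4,0,0,0,0.6],[0,0.98,0,0,0,0,0.6],[0,0.98,0,0,0,0,0.6],[0,0.98,0,0,0,0,0.6],[0,0.98,0,0,0,0,0.6],[0,0.98,0,0,0,0,0.6],[0,0.98,0,0,0,-0.1,0.6],[0,0.98,0,0,0,0,0.6]]';python3 -m creep '[[0,0.98,0,0,0,0,0.6],[0,0.98,0,0,0,0,0.6],[0,0.96,0,0,0,0,0.6],[0,0,0,0,0,0,0.6],[0,0,0,0,0,0,0.6],[0,0,0,0,0,0,0.6]]';python3 wl.py w10
```

```text
t: 22.45
tcp_pos: [0.4318, 0.0122, 0.1958]
orientation: [1.0, -0.004, -0.001, -0.0]
force: [1.2, 0.6, -0.4]
width: 0.0513
t: 23.05
tcp_pos: [0.4327, 0.0829, 0.1961]
orientation: [1.0, -0.004, -0.0, 0.0]
force: [-0.9, 0.5, -0.7]
width: 0.0515
23.1 [0.4328 0.0827 0.1961]
```

View pics/w10.png

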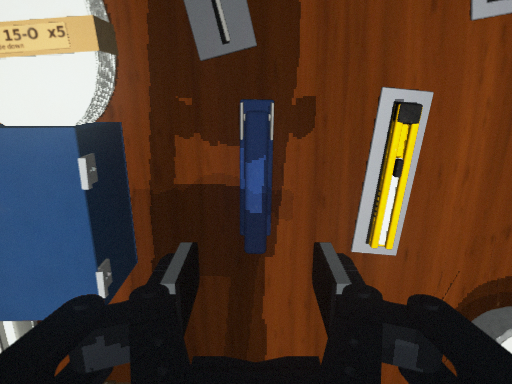

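Run:
```python
from h import *
from rig import observe
i=np.load('pics/w10.npy',allow_pickle=True).item()
q=lambda u,v,z:np.round(pix2w(u,v,z,i)[:2],4)
print('arm far',q(257,101,.04),q(257,101,.05),'arm near end',q(256.5,251,.0),q(256.5,251,.03),q(256.5,250,.05))
print(q(244,175,.051),q(270,175,.051))
from rig import camera
p=cv2.imread('pics/w10.png')[85:265,190:330];cv2.imwrite('pics/w10c.png',cv2.resize(p,None,fx=4,fy=4,interpolation=cv2.INTER_CUBIC)[:600])
```

```text
arm far [0.499  0.0803] [0.4993 0.0803] arm near end [0.3533 0.0814] [0.3679 0.0814] [0.3785 0.0814]
[0.4435 0.0908] [0.4433 0.0705]
```

View pics/w10c.png

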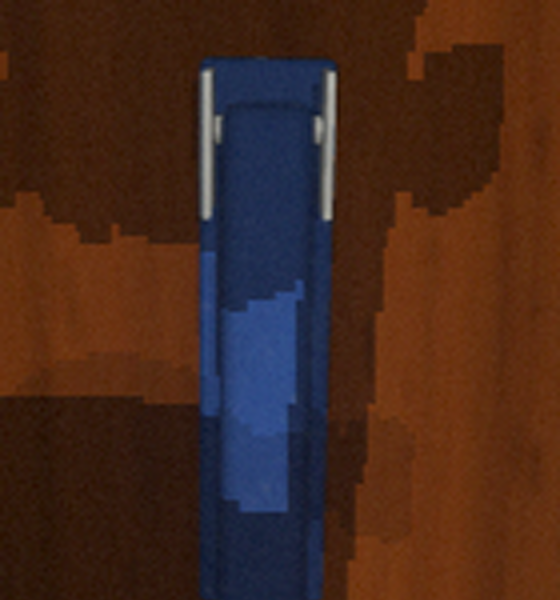

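```bash
python3 -m creep '[[0.09,-0.1,-1,0,0,0,0.5],[0,0,-1,0,0,0,0.5],[0,0,-1,0,0,0,0.5],[0,0,-1,0,0,0,0.5],[0,0,-1,0,0,0,0.5],[0,0,-0.5,0,0,0,0.5],[0,0,-0.2,0,0,0,0.5],[0,0,0,0,0,0,0.5],[0,0,0,0,0,0,0.5]]';python3 -m creep '[[0,0,0,0,0,0,0.4],[0,0,0,0,0,0,0.2],[0,0,0,0,0,0,0],[0,0,0,0,0,0,0],[0,0,0,0,0,0,0],[0,0,0,0,0,0,0],[0,0,0,0,0,0,0]]' 50
```

```text
t: 24.0
tcp_pos: [0.4359, 0.0805, 0.0544]
orientation: [1.0, -0.004, 0.001, 0.0]
force: [0.1, 0.3, 0.7]
width: 0.0425
t: 24.7
tcp_pos: [0.4359, 0.0809, 0.0546]
orientation: [1.0, -0.004, 0.001, 0.0]
force: [-0.8, 1.0, 6.4]
width: 0.0175
```

```bash
python3 -m creep '[[0,0,0.5,0,0,0,0],[0,0,1,0,0,0,0],[0,0,1,0,0,0,0],[0,0,1,0,0,0,0],[0,0,0.6,0,0,0,0],[0,0,0,0,0,0,0]]'; python3 -m creep '[[0.5,-0.5,0,0,0,0.16,0],[0.85,-0.81,0,0,0,0.16,0],[0.85,-0.81,0,0,0,0.16,0],[0.85,-0.81,0,0,0,0.16,0],[0.85,-0.81,0,0,0,0.16,0],[0.85,-0.81,0,0,0,0.16,0],[0.85,-0.81,0,0,0,0.16,0],[0.85,-0.81,0,0,0,0.16,0],[0.85,-0.81,0,0,0,0.16,0],[0.8,-0.74,0,0,0,0.2,0],[0,0,0,0,0,0,0],[0,0,0,0,0,0,0]]';python3 wl.py w11
```

```text
t: 25.3
tcp_pos: [0.4365, 0.0809, 0.1582]
orientation: [1.0, -0.004, 0.002, 0.0]
force: [0.3, 0.3, -2.4]
width: 0.0178
t: 26.5
tcp_pos: [0.6369, -0.1121, 0.154]
orientation: [0.997, 0.077, -0.002, -0.001]
force: [-0.7, 0.5, -2.9]
width: 0.0176
26.55 [ 0.6366 -0.1115  0.1544]
```

View pics/w11.png

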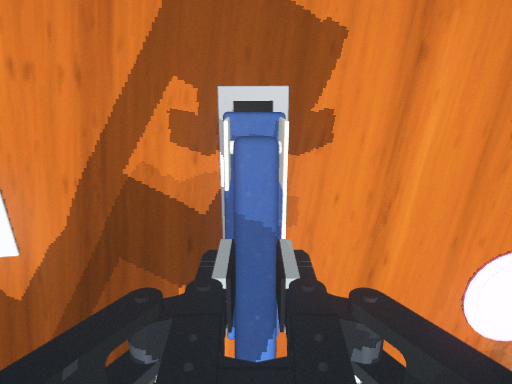

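```bash
python3 -m creep '[[0.1,0,-1,0,0,0,0],[0,0,-1,0,0,0,0],[0,0,-1,0,0,0,0],[0,0,-0.6,0,0,0,0],[0,0,-0.2,0,0,0,0],[0,0,0,0,0,0,0],[0,0,0,0,0,0,0]]'
```

```text
t: 27.25
tcp_pos: [0.6411, -0.1122, 0.0625]
orientation: [0.997, 0.078, 0.001, 0.0]
force: [0.5, -0.1, -2.4]
width: 0.0175
```

```bash
python3 -m creep '[[-0.04,0,-0.1,0,0,0,0],[0,0,-0.08,0,0,0,0],[0,0,0,0,0,0,0],[0,0,0,0,0,0,0]]'; python3 -m creep '[[0,0,0,0,0,0,0.3],[0,0,0,0,0,0,0.45],[0,0,0,0,0,0,0.45],[0,0,0.3,0,0,0,0.45],[0,0,1,0,0,0,0.5],[0,0,1,0,0,0,0.5],[0,0,1,0,0,0,0.5],[0,0,1,0,0,0,0.5],[0,0,1,0,0,0,0.5],[0,0,0,0,0,0,0.5]]'; python3 wl.py w12
```

```text
t: 27.65
tcp_pos: [0.6398, -0.1123, 0.0577]
orientation: [0.997, 0.078, 0.001, 0.0]
force: [-0.6, 0.7, 3.9]
width: 0.0174
t: 28.65
tcp_pos: [0.6415, -0.1128, 0.1943]
orientation: [0.997, 0.078, 0.004, 0.002]
force: [0.8, -1.3, 0.1]
width: 0.0427
28.7 [ 0.6405 -0.1125  0.192 ]
```

View pics/w12.png

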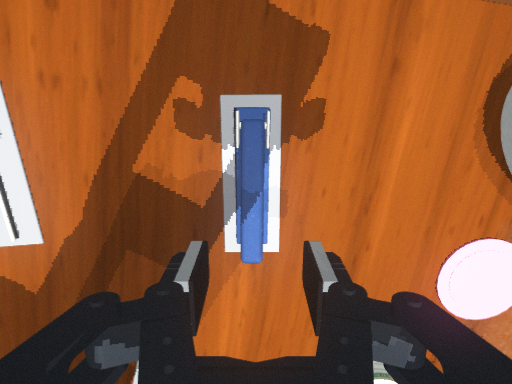

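```bash
python3 -m creep '[[0,0,1,0,0,0,0.5],[0,-1,1,0,0,0,0.5],[-0.8,-1,0,0,0,0,0.5],[-0.8,-1,0,0,0,0,0.5],[-0.8,-1,0,0,0,0,0.5],[-0.8,-1,0,0,0,0,0.5],[-0.8,-1,0,0,0,0,0.5],[-0.8,-1,0,0,0,0,0.5],[-0.8,-1,0,0,0,0,0.5],[-0.8,-1,0,0,0,0,0.5],[-0.8,-1,0,0,0,0,0.5],[-0.8,-1,0,0,0,0,0.5]]'; python3 -m creep '[[-0.8,-1,0,0,0,0,0.5],[-0.8,-1,0,0,0,0,0.5],[-0.8,-1,0,0,0,0,0.5],[-0.8,-1,0,0,0,0,0.5],[-0.8,-1,0,0,0,0,0.5],[-0.8,0,0,0,0,0,0.5],[-0.8,0,0,0,0,0,0.5],[0,0,0,0,0,0,0.5],[0,0,0,0,0,0,0.5]]';python3 - <<'E'
from rig import *
import cv2
p,d=camera("top");cv2.imwrite("pics/top1.png",p[:,:,::-1])
q=p[140:265,205:390,::-1];cv2.imwrite("pics/top1c.png",cv2.resize(q,None,fx=4.3,fy=4.3,interpolation=cv2.INTER_CUBIC))
p,d=camera("side");cv2.imwrite("pics/side1.png",cv2.resize(p[:,:,::-1],(800,600)))
E
```

```text
t: 29.9
tcp_pos: [0.438, -0.3875, 0.2379]
orientation: [0.997, 0.078, -0.001, -0.001]
force: [0.7, -0.5, 0.7]
width: 0.0428
t: 30.8
tcp_pos: [0.2992, -0.5118, 0.2385]
orientation: [0.997, 0.077, 0.0, -0.001]
force: [-0.2, -0.6, -0.2]
width: 0.0429
```

View pics/top1c.png

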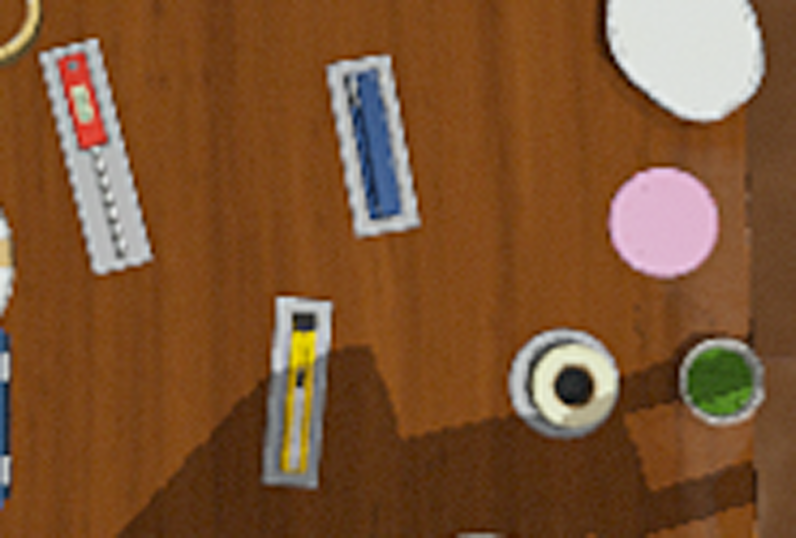

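View pics/side1.png

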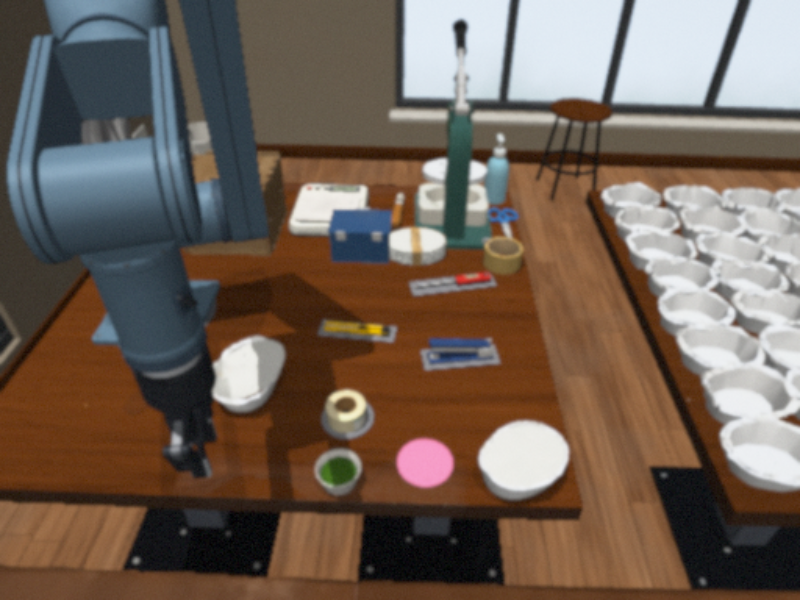

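All four are on their mats and the pot has not moved. The roll at (575,386) looks off-centre from its mat at (564,384), so I'll check it numerically.

Run:
```python
from h import *
i=camera_info('top')
def q(u,v,z): return pix2w((u+.5)/4.3-.5+205,(v+.5)/4.3-.5+140,z,i)[:2]
print('roll',q(575,386,.038),'mat',q(564.5,384,.003))
c=lambda pts,z:(np.mean([q(*p,z) for p in pts],0)).round(4)
def ang(p,z):
    w=[q(*x,z) for x in p];e=w[0]+w[1]-w[2]-w[3];return np.arctan2(e[1],e[0]).round(3)
P=[(351,71),(378,67),(402,215),(371,221)];M=[(327,66),(388,55),(420,226),(358,238)]
print('stap',c(P,.04),ang(P,.04),'mat',c(M,.003),ang(M,.003))
P=[(292,312),(316,313),(306,472),(282,472)];M=[(277,296),(331,301),(317,488),(262,483)]
print('cut',c(P,.014),ang(P,.014),'mat',c(M,.003),ang(M,.003))
```

```text
roll [ 0.43152428 -0.27383979] mat [ 0.43271566 -0.27141519]
stap [ 0.6365 -0.1104] 0.129 mat [ 0.6381 -0.1117] 0.165
cut [ 0.4287 -0.0446] -0.077 mat [ 0.4288 -0.0432] -0.091
```

All within about 3 mm, and the robot is clear of everything, so I'm handing the job in.

```bash
python3 -c "
from rig import *
print(close_job())"
```

```text
the job is handed in; nothing more can be done
None
```

All four tools are on their own mats and the job was handed in at about 31 s. No verdict came back.

| Tool | Offset from its outline | Angle off | Checked with |
|---|---|---|---|
| Box cutter | about 1 mm | about 0.01 rad | wrist and top cameras |
| Probe thermometer | about 3 mm, body at the wide end | under 0.01 rad | wrist camera; top view by eye only |
| Stapler | about 2 mm | 0.04 rad | top camera |
| Label roll | about 3 mm | does not matter | wrist and top cameras |

- **Roll:** it looked off-centre in the last top picture. Corrected for its height, it measured only 3 mm off, and the wrist view agreed.
- **Pot, decoy and arm:** the pot of herbs stood where it was, by eye. The pink look-alike was left alone, and the arm ended clear of everything.
- **Failed checks:** none failed. The only disagreement was my early estimates of the roll's position, up to 7 mm apart; a look from directly above settled it before I gripped it.

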